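# Snap the hex key into its spring-clip holder

### The job

Put the steel hex key back in its holder: pick it up by the middle of its round shank, bring it centred over the two spring clips and press it straight down until both have snapped round it and it sits fully home. The holder rides on soft rubber buffers, so go by feel and do not press them flat or nearly so. Before letting go, pull up lightly with about 4 N to check that the clips hold, then leave the key clipped in and move the hand clear, with the tape measure and the small nail box left where they are.

Things in the scene. Friction and masses are not known exactly. Their poses are not given: they have to be found in the camera images.
- hex_key: double-ended hex key lying on the table: 150 mm long, about 0.18 kg, bare steel; round shank 16 mm thick, 120 mm long, with a dark hexagon end 15 mm long, 22 mm across flats, at each end (both alike). Origin on the axis at mid-length, y along the shank. It lies on flats of the hexagons: axis 11 mm above the table, shank's underside 3 mm above it
- seat (a point): where the key's origin belongs when it is fully home in the holder: x across the holder, y along it (the key's y lies along this y, either way round), z up. It moves with the cradle; at rest it is 70 mm above the table. Saddles bear the shank's underside 8 mm below it; otherwise nothing between the clips is nearer than 29 mm below it
- clip_0 (a point): middle of one spring clip, between its lips, 8 mm above the seat and 38 mm from it along the holder's -y: two steel fingers 10 mm wide with inward lips 8 mm apart and above them a flared mouth 20 mm wide at its top, 19 mm above the seat. The shank first touches the clips when its axis is about 18 mm above the seat
- clip_1 (a point): the same point of the other, equal clip, 38 mm from the seat along +y; 66 mm of the shank is free for the hand between the clips. Pressing the key home takes 10 to 16 N in all (it varies); then the force falls sharply as the lips close over the shank. Pulling it out again takes about 8 N
- holder: grey foot plate of the holder, fixed to the table, 66 x 124 x 6 mm, origin at the centre of its underside, axes as for the seat, which is above it; on it two black rubber buffers bear the aluminium cradle (bar 26 x 112 mm) with the clips
- cradle (a joint): how far the cradle is pressed down on its rubber buffers, m: 0 at rest, positive down (stop at 0.029), negative when pulled up (stop at -0.015); springy both ways. It gives a good way, by an amount that varies, before the clips yield
- tape_measure: tape measure standing on the table, 36 x 75 x 60 mm, origin at the centre of its underside; leave alone
- nail_box: small flat nail box with a clear lid, 30 x 64 x 18 mm, origin at the centre of its underside; leave alone
Things that resemble listed ones, but are neither listed nor needed, are in the scene too. There is more than one size of the holder; the one meant has the size given above.

How it is judged:
By the outcome, as a careful person would: the job done as asked, in the order asked, and still so for the second after the job is handed in, with the robot touching nothing.
It also fails if it takes over 64 s, if anything falls off the work surface, if the arm or the gripper's body presses on something with over 40 N, if the wrist force passes 120 N, or if a joint passes its speed limit or range.

### The arm

A 6-joint arm with a two-finger parallel gripper is mounted at the origin on a cart in front of the work surface, level with it; the furniture and walls round the work are solid. World frame = base frame: x ahead of the robot, y to its left, z up, the work surface at z = 0. Lengths are in m, angles in degrees, forces in N, time in s.
With the tool pointing down it reaches from about 0.25 to 0.725 m from the base axis. Payload 9.7 kg.
Tool frame: the origin (TCP) lies midway between the tips of the shut fingers; the grasp point (between the pads) lies 19 mm behind it; z points along the fingers, y is the line along which they close (so a half turn about z gives the same grasp; the last joint's range is limited). The gripper opens to 85 mm and grips with 20 to 120 N. Pads are 22 mm wide; open, the fingers measure 114 mm over their backs; the gripper's body (76 mm by 85 mm) begins 54 mm behind the grasp point. The pads swing forward as they close: fully open they stand 13 mm farther back than shut.
Start: joints at [-72.536, 4.979, 10.078, 95.1, 0, 90], TCP at [0.165, -0.525, 0.204] pointing down, gripper open.
Joint ranges: [-179.16, 179.16], [-48.56, 103.87], [-65.8, 70.77], [-126.05, 130.52], [-82.76, 87.17], [-180, 180]. Speed limits (degrees/s): [127.2, 127.2, 147.25, 180, 180, 180].

### API

Orientations are given as [roll, pitch, yaw] about the fixed x, y, z axes, in that order (R = Rz(yaw) Ry(pitch) Rx(roll)).
In Python, from workcell import bot gives the robot as it stands.
- The arm moves only by the shell command python3 -m crank 'ROWS' [FORCE]. ROWS is JSON, a list of rows, each an object with "gripper": the finger opening in mm, from 0 to 85.4; "travel": the shift along the tool's x, y, z in mm, a list of three; "twist": the turn, a rotation vector about the tool's x, y, z in rad, a list of three. In form: [{"gripper": gripper, "travel": [tx, ty, tz], "twist": [rx, ry, rz]}, ...]. A call has 1 to 12 rows; each row shifts and turns the commanded pose from where the row before left it, along the tool's axes as they then stand; what a row does not reach is not made up. A row lasts 1/8 s, in which the tool goes at most 62.5 mm and 10.7 degrees, less where a joint would pass 70% of its speed; a pose out of reach is approached as far as the arm can. A call is refused whole if a number of a shift passes 62.5 or a number of a turn 0.188, either way. A call with a gripper value outside its range is refused whole. The fingers move at their own pace and stop on an object; FORCE is the grip in N (left out, the last holds). Time passes only in rows, so rows that do not move let the fingers close. It gives the time, the measured TCP pose, the force, the opening and the grip force at its end, in the units of the state.
- bot.get_obs(): the state, without advancing time (a new reading comes with each control period).
- bot.camera(name): name is "scene" or "top"; returns the picture (400x640x3 uint8, red, green, blue); there is no depth.
- bot.calibration(name): a dict with "vfov" (degrees; the focal length in pixels is half the picture's height over the tangent of half this angle, whatever the lens; pixels are square), "cx", "cy" (the principal point, pixels), "camera_from_world" (4x4, takes a point from world to camera coordinates). Camera axes: x right, y down, z forward; pixel columns grow to the right and rows downward; lengths in m; the calibration is good to about 2 mm. A picture is of the moment at which its call begins. calibration takes no time and is no camera call.
- bot.job_done(): hands the job in; it is judged then, once.
The state is a dict: "time": time; "q": joint angles; "qd": joint speeds; "joint_efforts": joint torques, N m; "ee_pos": TCP position; "tcp_rot": TCP orientation; "wrist_force": force on the tool from outside, world axes, zero at the start; "torque": the same for the moment, N m; "opening": finger opening in m; "grasp_force": force on a finger pad.
Only numpy, scipy, OpenCV 4.12 (cv2) and the standard library are available. Lean on these libraries where they do the work, as an engineer would, in place of code of your own. Each camera call takes 0.05 s, during which the arm holds its last target. There are 200 camera calls.

## Working session

There is one attempt and no reset: what is moved stays moved. The work goes in short steps, Python scripts to look and compute and a shell command to move; the robot and the scene stay as the last step left them, time stands still between calls to the robot, and variables do not carry over. Pictures are saved under pics/ and viewed, at most 10 in all, crops included, and the job is handed in when it is done.

```bash
mkdir -p pics
python3 - <<'E'
from workcell import bot
import cv2
for n in("scene","top"):
    im=bot.camera(n); cv2.imwrite(f"pics/{n}0.png",im[:,:,::-1]); c=bot.calibration(n); print(n,c)
o=bot.get_obs(); print(o)
E
```

```text
scene {'vfov': 45.199733371620795, 'cx': 306.9471868159604, 'cy': 196.77883555903767, 'camera_from_world': array([[-0.8664935 , -0.49911331, -0.00865545,  0.30389228],
       [-0.20548335,  0.37242727, -0.90502736,  0.18482829],
       [ 0.45493473, -0.78242177, -0.42526529,  1.02747853],
       [ 0.        ,  0.        ,  0.        ,  1.        ]])}
top {'vfov': 57.98785147879438, 'cx': 316.86113015709935, 'cy': 205.31992593314462, 'camera_from_world': array([[ 0.02786601, -0.99957331,  0.00875673, -0.08875222],
       [-0.98838828, -0.02886111, -0.14918325,  0.38078417],
       [ 0.14937232, -0.0044979 , -0.98877079,  0.87821195],
       [ 0.        ,  0.        ,  0.        ,  1.        ]])}
{'time': 0.1, 'q': array([-7.25374511e+01,  5.01062721e+00,  1.00390600e+01,  9.50988070e+01,
       -1.65061792e-03,  8.99984102e+01]), 'qd': array([ 0.01530277,  0.05100846,  0.15602986, -0.00319027, -0.01669468,
       -0.03089502]), 'joint_efforts': array([-1.30041484e-03, -5.21558905e+01,  4.65655839e+01,  1.60532672e-02,
       -2.06404741e-05, -1.32389187e-05]), 'ee_pos': array([ 0.16496787, -0.52443614,  0.20372887]), 'tcp_rot': array([-1.79929626e+02,  1.64866393e-03,  1.74641407e+01]), 'wrist_force': array([0.73928631, 0.41123987, 0.34493441]), 'torque': array([0.02019235, 0.00762717, 0.03336123]), 'grasp_force': 0.0, 'opening': 0.08544019360768632}
```

View pics/top0.png

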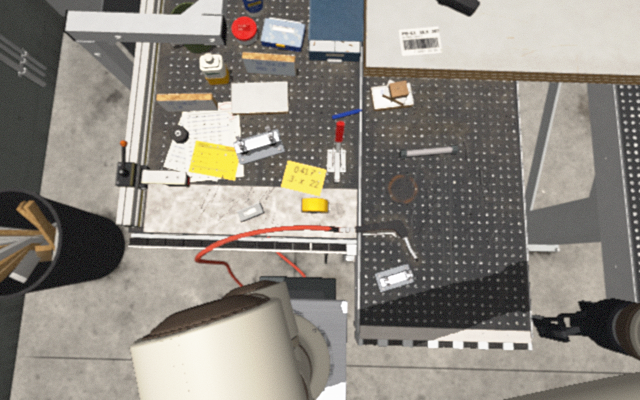

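View pics/scene0.png

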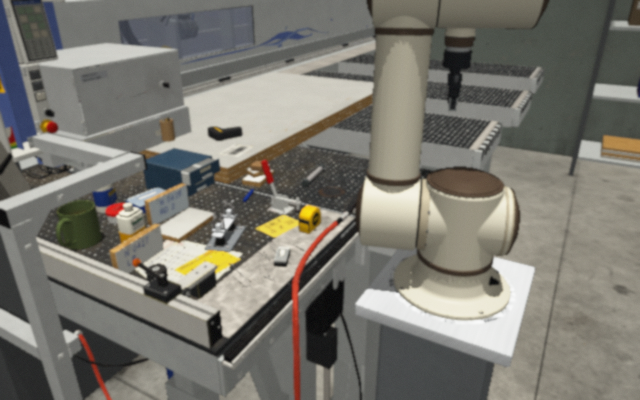

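The top picture shows two holder-like objects, at (259,147) and (394,277), and a steel rod at (428,152). I'll enlarge these and measure the plates on them.

```bash
cat > h.py <<'E'
import numpy as np
from workcell import bot
def pix(n,P):
    c=bot.calibration(n); f=200/np.tan(np.radians(c["vfov"]/2)); T=c["camera_from_world"]
    p=np.atleast_2d(P)@T[:3,:3].T+T[:3,3]; return p[:,:2]/p[:,2:]*f+[c["cx"],c["cy"]]
def world(n,uv,z):
    c=bot.calibration(n); f=200/np.tan(np.radians(c["vfov"]/2)); T=c["camera_from_world"]
    uv=np.atleast_2d(uv); d=np.c_[(uv-[c["cx"],c["cy"]])/f,np.ones(len(uv))]@T[:3,:3]; o=-T[:3,:3].T@T[:3,3]
    return o+d*((z-o[2])/d[:,2])[:,None]
E
python3 - <<'E'
import cv2,numpy as np
im=cv2.imread("pics/top0.png")
f=lambda x,y:cv2.resize(im[y:y+50,x:x+66],(400,300),interpolation=cv2.INTER_CUBIC)
L=[(228,122),(362,252),(396,127),(226,187)]
a=[f(*l) for l in L]
cv2.imwrite("pics/c1.png",np.vstack([np.hstack(a[:2]),np.hstack(a[2:])]))
from h import world,pix
print(world("top",[(259,147),(394,277),(428,152),(337,150)],0.0), pix("scene",world("top",[(259,147),(394,277),(428,152)],0.0)))
E
```

```text
[[ 0.53962448  0.07998339  0.        ]
 [ 0.21032724 -0.2777012   0.        ]
 [ 0.53962143 -0.36965182  0.        ]
 [ 0.53771806 -0.12734232  0.        ]] [[226.12312776 237.95605289]
 [400.23175143 210.46635024]
 [313.34816437 177.17993146]]
```

View pics/c1.png

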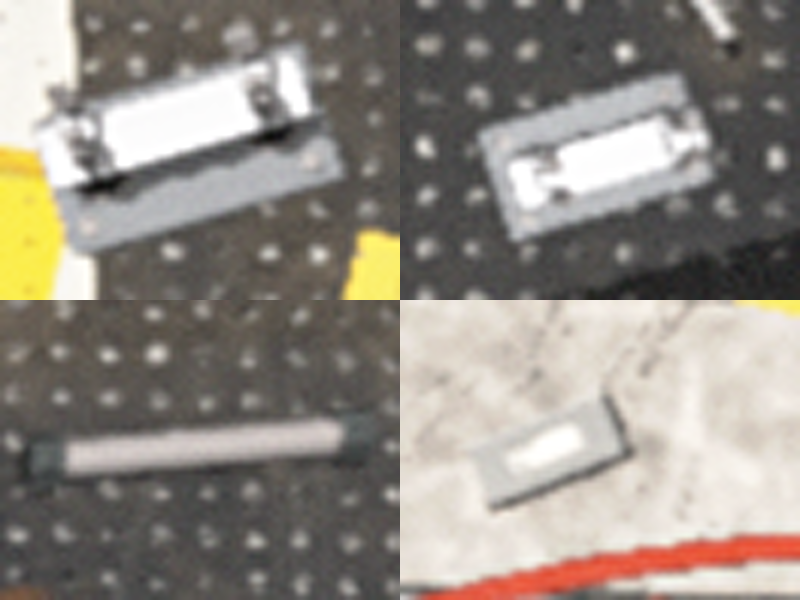

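Run:
```python
from h import *
L=np.array
def c(x,y,P): return L([[x+(u+.5)/6.0606-.5,y+(v+.5)/6-.5] for u,v in P])
A=world("top",c(228,122,[(80,250),(345,172),(303,42)]),.006); B=world("top",c(362,252,[(112,240),(315,180),(282,70),(80,130)]),.006)
d=lambda a,b:np.linalg.norm(a-b)
print(A,d(A[0],A[1]),d(A[1],A[2])); print(B,d(B[0],B[1]),d(B[1],B[2]),B.mean(0))
# bar ends (top at unknown z ~.06)
K=world("top",c(396,127,[(28,157),(375,130)]),.011); print(K,d(*K),K.mean(0))
K=world("top",c(396,127,[(66,156),(342,136)]),.011); print("shank",K,d(*K),K.mean(0), np.degrees(np.arctan2(*(K[0]-K[1])[[1,0]])))
for z in (.05,.06): print("bar",world("top",c(228,122,[(36,125),(60,190),(325,115),(303,45)]),z))
import cv2
im=cv2.imread("pics/scene0.png")
a=cv2.resize(im[200:265,190:277],(800,600),interpolation=cv2.INTER_CUBIC); cv2.imwrite("pics/s1.png",a)
```

```text
[[0.49220252 0.12432847 0.006     ]
 [0.53091989 0.01140183 0.006     ]
 [0.58998457 0.03227811 0.006     ]] 0.11937948144719097 0.06264547376690735
[[ 0.1739132  -0.24145096  0.006     ]
 [ 0.20064189 -0.32538067  0.006     ]
 [ 0.24562169 -0.3121708   0.006     ]
 [ 0.21848933 -0.2281046   0.006     ]] 0.08808302597318979 0.0468794590058963 [ 0.20966653 -0.27677676  0.006     ]
[[ 0.53187625 -0.29290128  0.011     ]
 [ 0.54876595 -0.44415473  0.011     ]] 0.152193527323217 [ 0.5403211 -0.368528   0.011    ]
shank [[ 0.53283332 -0.30940718  0.011     ]
 [ 0.54559171 -0.42968246  0.011     ]] 0.12095007453560634 [ 0.53921252 -0.36954482  0.011     ] 96.05509239727466
bar [[0.53383391 0.13627107 0.05      ]
 [0.5060016  0.12462563 0.05      ]
 [0.54188372 0.01665701 0.05      ]
 [0.57228905 0.02714734 0.05      ]]
bar [[0.53056678 0.13387311 0.06      ]
 [0.50305222 0.12236062 0.06      ]
 [0.5385247  0.01562461 0.06      ]
 [0.56858291 0.02599518 0.06      ]]
```

View pics/s1.png

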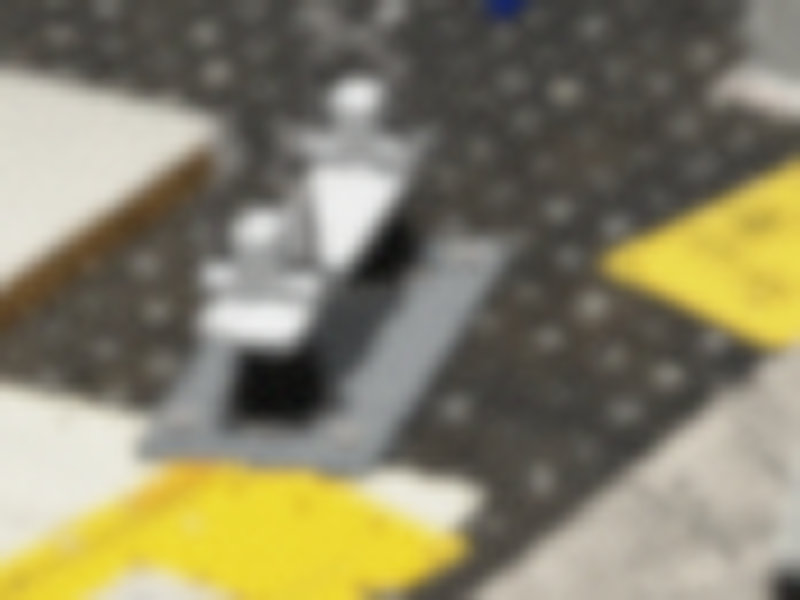

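The crops show that the key is at (428,152) in the top picture. The holder candidates are A at (259,147), whose plate measures about 119x63 mm, and B at (394,277), about 88x47 mm. A fits the stated 66x124 mm, so A is the one meant. Next I'll fit its pose using both cameras.

```bash
cat >> h.py <<'E'
def top(x,y,P): return np.array([[x+(u+.5)/6.0606-.5,y+(v+.5)/6-.5] for u,v in P])
def T(p,L): 
    c,s=np.cos(p[2]),np.sin(p[2]); L=np.atleast_2d(L); return np.c_[p[0]+c*L[:,0]-s*L[:,1],p[1]+s*L[:,0]+c*L[:,1],L[:,2]]
E
cat > fit.py <<'E'
from h import *
from scipy.optimize import least_squares
import cv2
tp=top(228,122,[(80,250),(345,172),(303,42)]); sc=np.array([[190+(u+.5)/9.195-.5,200+(v+.5)/9.23-.5] for u,v in [(140,457),(365,472),(515,238)]])
bar=top(228,122,[(36,125),(60,190),(325,115),(303,45)])
X,Y=.033,.062
def res(p,parts=False):
    a=pix("top",T(p,[[-X,Y,.006],[-X,-Y,.006],[X,-Y,.006]]))-tp
    s=pix("scene",T(p,[[X,Y,.003],[-X,Y,.003],[-X,-Y,.006]]))-sc
    z=p[3]; b=pix("top",T(p,[[.013,.056,z],[-.013,.056,z],[-.013,-.056,z],[.013,-.056,z]]))-bar
    if parts: print(a,s,b,sep="\n")
    return np.r_[a.ravel(),s.ravel(),b.ravel()]
r=least_squares(res,[.54,.08,np.radians(19),.041],loss="soft_l1"); print(r.x,np.degrees(r.x[2])); res(r.x,True)
p=r.x
for n in("top","scene"):
    im=cv2.imread(f"pics/{n}0.png"); k=8; x0,y0=(226,118) if n=="top" else (200,195)
    cr=cv2.resize(im[y0:y0+55,x0:x0+50],None,fx=k,fy=k,interpolation=cv2.INTER_CUBIC)
    def dl(L,c,cl=True):
        q=(pix(n,T(p,L))+.5-[x0,y0])*k; cv2.polylines(cr,[np.int32(q)],cl,c,1)
    dl([[-X,-Y,.006],[X,-Y,.006],[X,Y,.006],[-X,Y,.006]],(0,255,0))
    z=p[3]; dl([[-.013,-.056,z],[.013,-.056,z],[.013,.056,z],[-.013,.056,z]],(0,0,255))
    for y in(-.038,.038):
        dl([[-.01,y-.005,.089],[.01,y-.005,.089],[.01,y+.005,.089],[-.01,y+.005,.089]],(255,0,255))
        dl([[-.004,y-.005,.078],[.004,y-.005,.078],[.004,y+.005,.078],[-.004,y+.005,.078]],(255,255,0))
    globals()[n]=cr
cv2.imwrite("pics/f1.png",np.hstack([top,scene]) if not callable(top) else 0)
E
python3 fit.py
```

```text
[0.54144649 0.07882428 0.32969836 0.04037046] 18.8903247431774
[[-0.99132982  0.73309469]
 [ 0.71937064  0.24974342]
 [ 0.58314654 -0.97496674]]
[[-0.78253633 -1.10570972]
 [ 0.76414754 -0.17440213]
 [ 0.16287767 -0.32954387]]
[[ 0.97520484  0.54615344]
 [-0.26096405 -0.83933819]
 [-1.52547264 -0.86076124]
 [-0.76911453  1.46765016]]
```

View pics/f1.png

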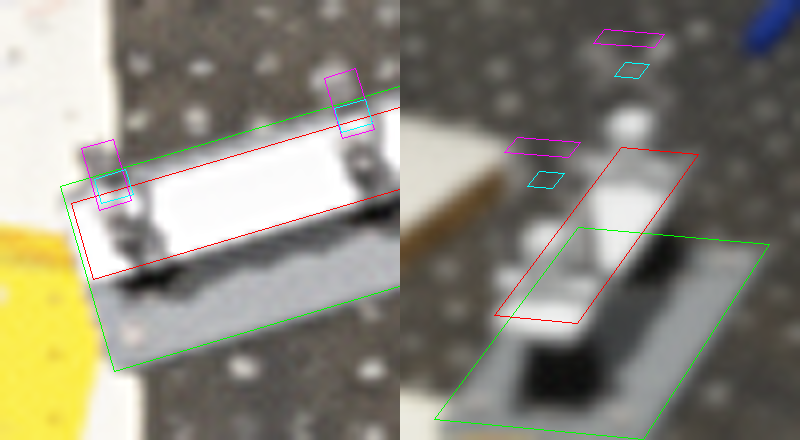

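The overlay fits: the plate and bar agree, and the bright blobs are the saddles. The seat is at about (0.541, 0.079) with yaw 18.9°. The key is at (0.540, -0.369) with its axis at 96.2°. I'll move above the key and turn.

```bash
python3 -m crank '[{"gripper":85,"travel":[57.7,-5.1,0],"twist":[0,0,0]},{"gripper":85,"travel":[57.7,-5.1,0],"twist":[0,0,0]},{"gripper":85,"travel":[57.7,-5.1,0],"twist":[0,0,0]},{"gripper":85,"travel":[57.7,-5.1,0],"twist":[0,0,0]},{"gripper":85,"travel":[57.7,-5.1,0],"twist":[0,0,0]},{"gripper":85,"travel":[57.7,-5.1,0],"twist":[0,0,0]},{"gripper":85,"travel":[57.7,-5.1,0],"twist":[0,0,0]},{"gripper":85,"travel":[0,0,0],"twist":[0,0,0]}]' 100
python3 -m crank '[{"gripper":85,"travel":[0,0,0],"twist":[0,0,-0.172]},{"gripper":85,"travel":[0,0,0],"twist":[0,0,-0.172]},{"gripper":85,"travel":[0,0,0],"twist":[0,0,-0.172]},{"gripper":85,"travel":[0,0,0],"twist":[0,0,-0.172]},{"gripper":85,"travel":[0,0,0],"twist":[0,0,-0.172]},{"gripper":85,"travel":[0,0,0],"twist":[0,0,-0.172]},{"gripper":85,"travel":[0,0,0],"twist":[0,0,-0.172]},{"gripper":85,"travel":[0,0,0],"twist":[0,0,-0.172]},{"gripper":85,"travel":[0,0,0],"twist":[0,0,0]}]'
```

```text
time: 1.1
ee_pos: [0.5425, -0.3671, 0.2022]
tcp_rot: [-179.9, 0.1, 17.7]
wrist_force: [-0.2, -0.2, -0.4]
opening: 0.0852
grasp_force: 0.0
time: 2.22
ee_pos: [0.5389, -0.3698, 0.2043]
tcp_rot: [-180.0, -0.0, 96.2]
wrist_force: [0.6, 0.2, 0.8]
opening: 0.0849
grasp_force: 0.0
```

```bash
python3 -m crank '[{"gripper":85,"travel":[0,0,50],"twist":[0,0,0]},{"gripper":85,"travel":[0,0,50],"twist":[0,0,0]},{"gripper":85,"travel":[0,0,50],"twist":[0,0,0]},{"gripper":85,"travel":[0,0,30],"twist":[0,0,0]},{"gripper":85,"travel":[0,0,10],"twist":[0,0,0]},{"gripper":85,"travel":[0,0,0],"twist":[0,0,0]},{"gripper":85,"travel":[0,0,0],"twist":[0,0,0]}]'
```

```text
time: 3.1
ee_pos: [0.5404, -0.37, 0.0163]
tcp_rot: [179.9, 0.1, 96.2]
wrist_force: [-0.5, -0.2, 1.0]
opening: 0.0851
grasp_force: 0.0
```

```bash
python3 -m crank '[{"gripper":85,"travel":[0,0,10],"twist":[0,0,0]},{"gripper":85,"travel":[0,0,0],"twist":[0,0,0]},{"gripper":40,"travel":[0,0,0],"twist":[0,0,0]},{"gripper":40,"travel":[0,0,0],"twist":[0,0,0]},{"gripper":40,"travel":[0,0,0],"twist":[0,0,0]},{"gripper":40,"travel":[0,0,0],"twist":[0,0,0]}]'
python3 -m crank '[{"gripper":0,"travel":[0,0,0],"twist":[0,0,0]},{"gripper":0,"travel":[0,0,0],"twist":[0,0,0]},{"gripper":0,"travel":[0,0,0],"twist":[0,0,0]},{"gripper":0,"travel":[0,0,0],"twist":[0,0,0]},{"gripper":0,"travel":[0,0,0],"twist":[0,0,0]},{"gripper":0,"travel":[0,0,0],"twist":[0,0,0]}]' 100
```

```text
time: 3.85
ee_pos: [0.5397, -0.3694, 0.0045]
tcp_rot: [180.0, 0.0, 96.3]
wrist_force: [-0.3, 0.1, -0.1]
opening: 0.04
grasp_force: 0.0
time: 4.6
ee_pos: [0.5396, -0.3694, 0.0044]
tcp_rot: [-180.0, -0.0, 96.3]
wrist_force: [0.2, 0.1, 0.4]
opening: -0.0001
grasp_force: 0.0
```

The fingers shut on nothing, so I'll look.

Run:
```python
from workcell import bot
import cv2,numpy as np
from h import *
a=bot.camera("top")[:,:,::-1]; b=bot.camera("scene")[:,:,::-1]
A=cv2.resize(a[110:190,385:475],(450,400),interpolation=cv2.INTER_CUBIC)
print(pix("top",[[.5396,-.3694,.0044],[.54,-.369,.011]]),pix("scene",[[.5396,-.3694,.0044],[.54,-.369,.011]]))
B=cv2.resize(b[140:210,280:350],(350,350),interpolation=cv2.INTER_CUBIC)
B=np.vstack([B,np.zeros((50,350,3),np.uint8)])
cv2.imwrite("pics/g1.png",np.hstack([A,B])); print(bot.get_obs()["wrist_force"])
```

```text
[[428.42551806 151.51462403]
 [429.05961475 150.61934778]] [[313.31197191 175.957685  ]
 [313.13780836 174.09596568]]
[-0.79212213  0.5302231   0.33850804]
```

View pics/g1.png

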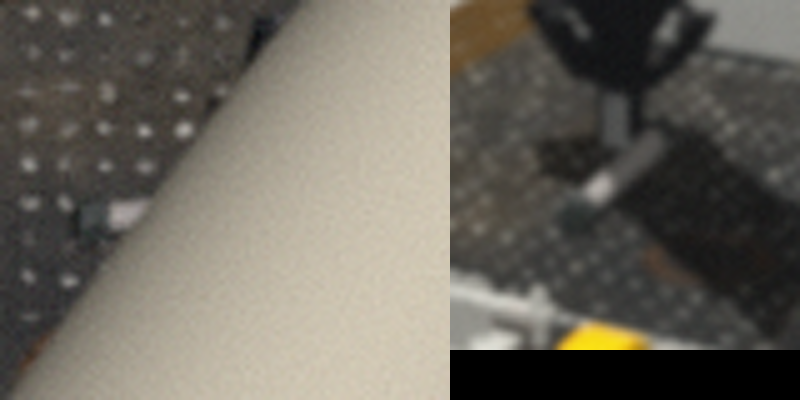

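The key hasn't moved. It occludes the fingertips, which appear behind or above it. I'll check the reported TCP against the pictures.

Run:
```python
from workcell import bot
import cv2,numpy as np
from h import *
print(pix("scene",[[.165,-.5244,.2037],[.165,-.5244,.2167]]))
o=bot.get_obs(); print({k:o[k] for k in("time","q","ee_pos","opening","wrist_force")})
im=cv2.imread("pics/scene0.png"); A=cv2.resize(im[70:130,425:485],(400,400),interpolation=cv2.INTER_CUBIC)
b=bot.camera("scene")[:,:,::-1].copy(); cv2.imwrite("pics/scene1.png",b)
B=cv2.resize(b[150:190,293:333],(400,400),interpolation=cv2.INTER_CUBIC)
k=10
def mk(P,c):
    for u,v in (pix("scene",P)+.5-[293,150])*k: cv2.circle(B,(int(u),int(v)),4,c,1)
mk([[.5396,-.3694,z] for z in(.0044,.019,.03)],(0,0,255))
K=np.array([.5398,-.369,.011]); d=np.array([-.108,.994,0])
mk([K-d*.075,K-d*.06,K,K+d*.06,K+d*.075],(0,255,0))
cv2.imwrite("pics/g2.png",np.hstack([A,B]))
```

```text
[[448.73987272 119.72253442]
 [449.25358827 115.44367678]]
{'time': 4.7, 'q': array([-3.43904379e+01,  1.98372818e+01,  5.37735542e+00,  7.55416114e+01,
        1.39240933e-03,  4.93068844e+01]), 'ee_pos': array([ 0.53963134, -0.36935184,  0.00438196]), 'opening': 7.337425686380213e-07, 'wrist_force': array([-0.79212213,  0.5302231 ,  0.33850804])}
```

View pics/g2.png

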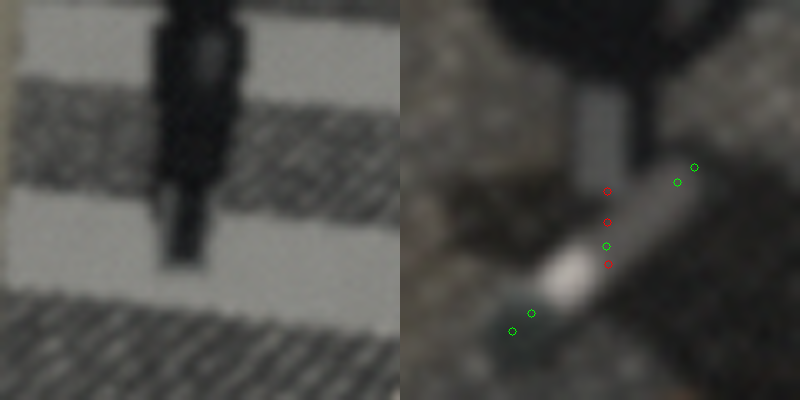

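Both the start picture and this one put the fingertips about 20–25 mm above the reported TCP. They closed just above the key, which fits them not occluding it. I'll open, go lower while watching the force, then close again.

```bash
python3 -m crank '[{"gripper":40,"travel":[0,0,0],"twist":[0,0,0]},{"gripper":40,"travel":[0,0,0],"twist":[0,0,0]},{"gripper":40,"travel":[0,0,0],"twist":[0,0,0]},{"gripper":40,"travel":[0,0,5],"twist":[0,0,0]},{"gripper":40,"travel":[0,0,5],"twist":[0,0,0]},{"gripper":40,"travel":[0,0,0],"twist":[0,0,0]}]' 25
python3 -m crank '[{"gripper":40,"travel":[0,0,4],"twist":[0,0,0]},{"gripper":40,"travel":[0,0,0],"twist":[0,0,0]}]'
python3 -m crank '[{"gripper":0,"travel":[0,0,0],"twist":[0,0,0]},{"gripper":0,"travel":[0,0,0],"twist":[0,0,0]},{"gripper":0,"travel":[0,0,0],"twist":[0,0,0]},{"gripper":0,"travel":[0,0,0],"twist":[0,0,0]}]'
```

```text
time: 5.5
ee_pos: [0.5392, -0.3691, -0.0065]
tcp_rot: [-179.9, -0.0, 96.3]
wrist_force: [-0.2, -0.7, 0.0]
opening: 0.04
grasp_force: 0.0
time: 5.75
ee_pos: [0.5395, -0.3693, -0.01]
tcp_rot: [-180.0, -0.0, 96.3]
wrist_force: [-0.0, 0.5, 0.3]
opening: 0.0399
grasp_force: 0.0
time: 6.25
ee_pos: [0.5406, -0.3699, -0.0079]
tcp_rot: [179.9, 0.1, 96.3]
wrist_force: [0.3, -0.7, 5.7]
opening: -0.0
grasp_force: 3.6
```

```bash
python3 -m crank '[{"gripper":0,"travel":[0,0,-6],"twist":[0,0,0]},{"gripper":45,"travel":[0,0,0],"twist":[0,0,0]},{"gripper":45,"travel":[0,0,0],"twist":[0,0,0]},{"gripper":45,"travel":[0,0,0],"twist":[0,0,0]},{"gripper":45,"travel":[0,0,6],"twist":[0,0,0]},{"gripper":45,"travel":[0,0,5],"twist":[0,0,0]},{"gripper":45,"travel":[0,0,5],"twist":[0,0,0]},{"gripper":45,"travel":[0,0,0],"twist":[0,0,0]}]' 25
python3 -m crank '[{"gripper":45,"travel":[0,0,2],"twist":[0,0,0]},{"gripper":45,"travel":[0,0,0],"twist":[0,0,0]}]'
python3 -m crank '[{"gripper":0,"travel":[0,0,0],"twist":[0,0,0]},{"gripper":0,"travel":[0,0,0],"twist":[0,0,0]},{"gripper":0,"travel":[0,0,0],"twist":[0,0,0]},{"gripper":0,"travel":[0,0,0],"twist":[0,0,0]}]'
```

```text
time: 7.25
ee_pos: [0.5392, -0.3691, -0.0204]
tcp_rot: [-179.9, -0.0, 96.3]
wrist_force: [-0.6, -0.4, -1.0]
opening: 0.0453
grasp_force: 0.0
time: 7.5
ee_pos: [0.5396, -0.3694, -0.0216]
tcp_rot: [180.0, 0.0, 96.3]
wrist_force: [-0.2, 0.3, 0.3]
opening: 0.0452
grasp_force: 0.0
time: 8.0
ee_pos: [0.5398, -0.3695, -0.0213]
tcp_rot: [180.0, 0.0, 96.3]
wrist_force: [-0.2, 1.1, 3.6]
opening: 0.0145
grasp_force: 25.2
```

It has contact, at an opening of 14.5 mm. I'll find the table by feel with the fingers barely open, so I can set the grasp height properly.

```bash
python3 -m crank '[{"gripper":24,"travel":[0,0,0],"twist":[0,0,0]},{"gripper":24,"travel":[0,0,0],"twist":[0,0,0]},{"gripper":24,"travel":[0,0,0],"twist":[0,0,0]}]' 25
python3 -m crank '[{"gripper":24,"travel":[0,0,1.5],"twist":[0,0,0]},{"gripper":24,"travel":[0,0,0],"twist":[0,0,0]}]'
python3 -m crank '[{"gripper":24,"travel":[0,0,1.5],"twist":[0,0,0]},{"gripper":24,"travel":[0,0,0],"twist":[0,0,0]}]'
```

```text
time: 8.38
ee_pos: [0.5395, -0.3693, -0.0218]
tcp_rot: [-180.0, -0.0, 96.3]
wrist_force: [0.0, 0.3, -0.0]
opening: 0.0237
grasp_force: 0.0
time: 8.62
ee_pos: [0.5395, -0.3693, -0.0233]
tcp_rot: [-180.0, -0.0, 96.3]
wrist_force: [0.8, 0.4, 0.0]
opening: 0.0238
grasp_force: 0.0
time: 8.88
ee_pos: [0.5395, -0.3693, -0.0248]
tcp_rot: [-180.0, -0.0, 96.3]
wrist_force: [0.2, 0.2, -0.5]
opening: 0.0242
grasp_force: 0.0
```

Still free, so there's more room. I'll keep going down.

```bash
python3 -m crank '[{"gripper":24,"travel":[0,0,1.5],"twist":[0,0,0]},{"gripper":24,"travel":[0,0,0],"twist":[0,0,0]}]'
python3 -m crank '[{"gripper":24,"travel":[0,0,1.5],"twist":[0,0,0]},{"gripper":24,"travel":[0,0,0],"twist":[0,0,0]}]'
python3 -m crank '[{"gripper":0,"travel":[0,0,0],"twist":[0,0,0]},{"gripper":0,"travel":[0,0,0],"twist":[0,0,0]},{"gripper":0,"travel":[0,0,0],"twist":[0,0,0]}]'
```

```text
time: 9.12
ee_pos: [0.5396, -0.3693, -0.0262]
tcp_rot: [-180.0, -0.0, 96.3]
wrist_force: [0.1, 0.6, 0.2]
opening: 0.0243
grasp_force: 0.0
time: 9.38
ee_pos: [0.5397, -0.3695, -0.0268]
tcp_rot: [180.0, 0.0, 96.3]
wrist_force: [-2.4, 0.5, 4.7]
opening: 0.0243
grasp_force: 2.6
time: 9.75
ee_pos: [0.54, -0.3698, -0.0265]
tcp_rot: [179.9, 0.1, 96.3]
wrist_force: [-1.2, 1.0, 6.1]
opening: 0.0151
grasp_force: 26.7
```

The table is felt at a reported z of -0.027, so the tips are about 26.5 mm above the reported TCP. The key axis therefore sits about 37.5 mm above the reported z. I'll grip firmly and lift.

```bash
python3 -m crank '[{"gripper":0,"travel":[0,0,-1],"twist":[0,0,0]},{"gripper":0,"travel":[0,0,0],"twist":[0,0,0]},{"gripper":0,"travel":[0,0,0],"twist":[0,0,0]}]' 90
python3 -m crank '[{"gripper":0,"travel":[0,0,-20],"twist":[0,0,0]},{"gripper":0,"travel":[0,0,-50],"twist":[0,0,0]},{"gripper":0,"travel":[0,0,-50],"twist":[0,0,0]},{"gripper":0,"travel":[0,0,-40],"twist":[0,0,0]},{"gripper":0,"travel":[0,0,-10],"twist":[0,0,0]},{"gripper":0,"travel":[0,0,0],"twist":[0,0,0]},{"gripper":0,"travel":[0,0,0],"twist":[0,0,0]}]'
```

```text
time: 10.12
ee_pos: [0.5398, -0.3696, -0.0262]
tcp_rot: [180.0, 0.0, 96.3]
wrist_force: [-0.9, -0.8, 6.1]
opening: 0.0129
grasp_force: 89.1
time: 11.0
ee_pos: [0.539, -0.3689, 0.1412]
tcp_rot: [-179.9, -0.1, 96.3]
wrist_force: [0.4, 0.7, -1.9]
opening: 0.0127
grasp_force: 88.1
```

```bash
python3 -m crank '[{"gripper":0,"travel":[30,3.5,0],"twist":[0,0,0]},{"gripper":0,"travel":[55,6.4,0],"twist":[0,0,0]},{"gripper":0,"travel":[55,6.4,0],"twist":[0,0,0]},{"gripper":0,"travel":[55,6.4,0],"twist":[0,0,0]},{"gripper":0,"travel":[55,6.4,0],"twist":[0,0,0]},{"gripper":0,"travel":[55,6.4,0],"twist":[0,0,0]},{"gripper":0,"travel":[55,6.4,0],"twist":[0,0,0]},{"gripper":0,"travel":[55,6.4,0],"twist":[0,0,0]},{"gripper":0,"travel":[30,3.5,0],"twist":[0,0,0]},{"gripper":0,"travel":[0,0,0],"twist":[0,0,-0.11]},{"gripper":0,"travel":[0,0,0],"twist":[0,0,-0.11]},{"gripper":0,"travel":[0,0,0],"twist":[0,0,0]}]'
python3 -m crank '[{"gripper":0,"travel":[0,0,20],"twist":[0,0,0]},{"gripper":0,"travel":[0,0,15],"twist":[0,0,0]},{"gripper":0,"travel":[0,0,10],"twist":[0,0,0]},{"gripper":0,"travel":[0,0,0],"twist":[0,0,0]},{"gripper":0,"travel":[0,0,0],"twist":[0,0,0]}]'
```

```text
time: 12.5
ee_pos: [0.5415, 0.0786, 0.1419]
tcp_rot: [-179.9, -0.0, 108.9]
wrist_force: [0.1, -0.4, -1.1]
opening: 0.0127
grasp_force: 88.2
time: 13.12
ee_pos: [0.5425, 0.0786, 0.0989]
tcp_rot: [180.0, 0.0, 108.9]
wrist_force: [-0.3, 0.8, -2.3]
opening: 0.0124
grasp_force: 88.2
```

Run:
```python
from workcell import bot
import cv2,numpy as np
from h import *
o=bot.get_obs(); e=o["ee_pos"]; psi=np.radians(o["tcp_rot"][2]); d=np.array([np.cos(psi),np.sin(psi),0]); K=e+[0,0,.0375]
S=np.array([.5414,.0788,.07]); a=np.radians(108.9); h=np.array([np.cos(a),np.sin(a),0]); hx=np.array([np.sin(a),-np.cos(a),0])
out=[]
for n,x0,y0,w,hh in(("top",215,95,100,100),("scene",165,160,100,100)):
    b=bot.camera(n)[:,:,::-1].copy(); cv2.imwrite(f"pics/{n}2.png",b); k=4
    B=cv2.resize(b[y0:y0+hh,x0:x0+w],None,fx=k,fy=k,interpolation=cv2.INTER_CUBIC)
    def mk(P,c):
        for u,v in (pix(n,P)+.5-[x0,y0])*k: cv2.circle(B,(int(u),int(v)),2,c,1)
    mk([K+d*t for t in(-.075,-.06,.06,.075)],(0,255,0))
    mk([S+h*t+hx*q+[0,0,.019] for t in(-.038,.038) for q in (-.01,.01)],(0,0,255))
    mk([np.array([.5414,.0788,.006])+h*t+hx*q for t in(-.062,.062) for q in (-.033,.033)],(255,0,255))
    out.append(B)
cv2.imwrite("pics/p1.png",np.hstack(out)); print(e,o["tcp_rot"])
```

```text
[0.54247727 0.07863101 0.09892616] [1.79963815e+02 6.78825542e-03 1.08889134e+02]
```

View pics/p1.png

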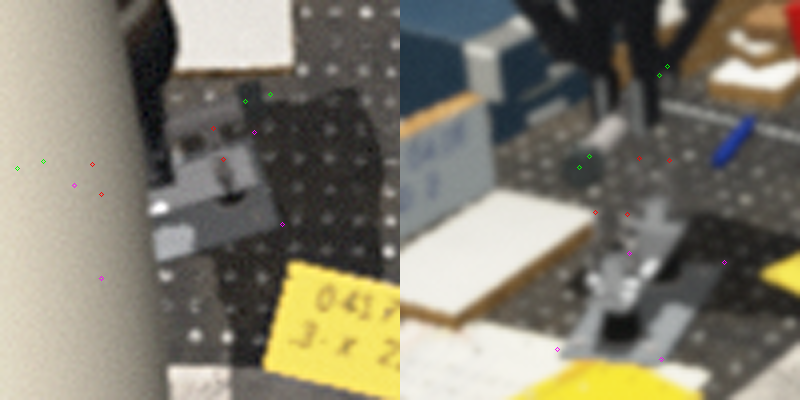

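In the picture, the key's +y end looks about 4 mm further along +y than predicted. I'll take one enlarged look to get the along-axis and lateral offsets.

Run:
```python
import cv2,numpy as np
from h import *
from workcell import bot
e=np.array([.5420,.0787,.0985]); psi=np.radians(108.9); d=np.array([np.cos(psi),np.sin(psi),0]); px=np.array([np.sin(psi),-np.cos(psi),0]); K=e+[0,0,.0375]; S=np.array([.5414,.0788,.07])
out=[]
for n,x0,y0 in(("top",256,110),("scene",195,186)):
    b=cv2.imread(f"pics/{n}2.png"); k=12; w,h=33,36
    if n=="scene": y0=190
    b=b[y0:y0+h,x0:x0+w]; B=cv2.resize(b,None,fx=k,fy=k,interpolation=cv2.INTER_LANCZOS4); B=cv2.convertScaleAbs(B,alpha=1.6)
    def L(P,c): cv2.polylines(B,[np.int32((pix(n,P)+.5-[x0,y0])*k)],False,c,1)
    if n=="top":
        for t in(-.075,-.06): L([K+d*t-px*.011,K+d*t+px*.011],(0,255,0))
    else:
        for t in(.075,.06): L([K+d*t-px*.011,K+d*t+px*.011],(0,255,0))
    for t in(-.043,-.033,.033,.043): L([S+d*t-px*.01+[0,0,.019],S+d*t-px*.004+[0,0,.008]],(0,0,255)); L([S+d*t+px*.01+[0,0,.019],S+d*t+px*.004+[0,0,.008]],(0,255,255))
    out.append(B)
cv2.imwrite("pics/p2.png",np.hstack(out))
```

```text
(no output)
```

View pics/p2.png

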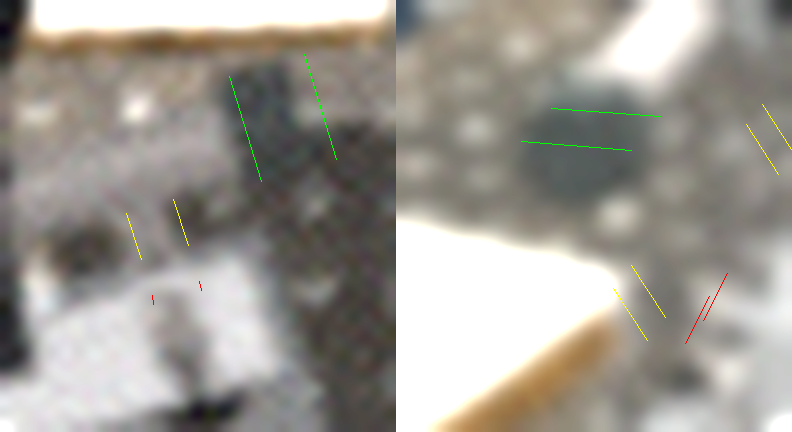

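The clips match the prediction, and the key is within 1–3 mm. I'll nudge by tx -1.5 and ty -1, then come down to just above contact.

```bash
python3 -m crank '[{"gripper":0,"travel":[-1.5,-1,0],"twist":[0,0,0]},{"gripper":0,"travel":[0,0,15],"twist":[0,0,0]},{"gripper":0,"travel":[0,0,15],"twist":[0,0,0]},{"gripper":0,"travel":[0,0,9],"twist":[0,0,0]},{"gripper":0,"travel":[0,0,0],"twist":[0,0,0]},{"gripper":0,"travel":[0,0,0],"twist":[0,0,0]}]'
python3 -m crank '[{"gripper":0,"travel":[0,0,2],"twist":[0,0,0]},{"gripper":0,"travel":[0,0,2],"twist":[0,0,0]},{"gripper":0,"travel":[0,0,0],"twist":[0,0,0]}]'
python3 -m crank '[{"gripper":0,"travel":[0,0,2],"twist":[0,0,0]},{"gripper":0,"travel":[0,0,2],"twist":[0,0,0]},{"gripper":0,"travel":[0,0,0],"twist":[0,0,0]}]'
python3 -c "
from workcell import bot;o=bot.get_obs();print(o['wrist_force'],o['torque'],o['ee_pos'])"
```

```text
time: 13.98
ee_pos: [0.5419, 0.0769, 0.0597]
tcp_rot: [180.0, 0.0, 108.9]
wrist_force: [0.3, 0.2, -1.3]
opening: 0.0127
grasp_force: 88.2
time: 14.35
ee_pos: [0.5418, 0.0769, 0.0553]
tcp_rot: [-180.0, -0.0, 108.9]
wrist_force: [0.0, -0.1, -2.2]
opening: 0.0126
grasp_force: 88.2
time: 14.72
ee_pos: [0.542, 0.0769, 0.0513]
tcp_rot: [180.0, 0.0, 108.9]
wrist_force: [1.2, 0.6, -1.6]
opening: 0.013
grasp_force: 88.2
[ 1.18260122  0.62944266 -1.58841405] [ 0.03392741 -0.17887988 -0.03607602] [0.54195162 0.07692644 0.05134194]
```

Expected first contact is near a reported z of 0.0505. I'll continue in small steps.

```bash
P='import sys;from workcell import bot;o=bot.get_obs();print("torque",o["torque"].round(3))'
python3 -m crank '[{"gripper":0,"travel":[0,0,2],"twist":[0,0,0]},{"gripper":0,"travel":[0,0,0],"twist":[0,0,0]}]'; python3 -c "$P"
python3 -m crank '[{"gripper":0,"travel":[0,0,2],"twist":[0,0,0]},{"gripper":0,"travel":[0,0,0],"twist":[0,0,0]}]'; python3 -c "$P"
python3 -m crank '[{"gripper":0,"travel":[0,0,2],"twist":[0,0,0]},{"gripper":0,"travel":[0,0,0],"twist":[0,0,0]}]'; python3 -c "$P"
```

```text
time: 14.98
ee_pos: [0.5421, 0.0769, 0.0495]
tcp_rot: [180.0, 0.0, 108.9]
wrist_force: [1.8, 0.3, -0.2]
opening: 0.0128
grasp_force: 88.2
torque [ 0.166 -0.446  0.021]
time: 15.22
ee_pos: [0.542, 0.0769, 0.0475]
tcp_rot: [180.0, 0.0, 108.9]
wrist_force: [2.6, 1.0, 0.8]
opening: 0.0129
grasp_force: 88.3
torque [ 0.138 -0.529 -0.017]
time: 15.48
ee_pos: [0.5419, 0.0769, 0.0454]
tcp_rot: [180.0, 0.0, 108.9]
wrist_force: [2.8, 0.4, 1.7]
opening: 0.0132
grasp_force: 88.3
torque [ 0.142 -0.608 -0.014]
```

Side force is +2.8 N along tool +y, so the key sits too far to -y. I'll shift it +1.5 mm.

```bash
P='import sys;from workcell import bot;o=bot.get_obs();print("torque",o["torque"].round(3))'
python3 -m crank '[{"gripper":0,"travel":[0,1,0],"twist":[0,0,0]},{"gripper":0,"travel":[0,0,0],"twist":[0,0,0]}]'; python3 -c "$P"
python3 -m crank '[{"gripper":0,"travel":[0,0.5,0],"twist":[0,0,0]},{"gripper":0,"travel":[0,0,0],"twist":[0,0,0]}]'; python3 -c "$P"
```

```text
time: 15.72
ee_pos: [0.5428, 0.0772, 0.0454]
tcp_rot: [180.0, -0.0, 108.9]
wrist_force: [2.5, 0.5, 1.2]
opening: 0.0124
grasp_force: 88.3
torque [ 0.178 -0.554  0.005]
time: 15.98
ee_pos: [0.543, 0.0773, 0.0453]
tcp_rot: [-180.0, -0.0, 108.9]
wrist_force: [2.6, 0.8, 1.0]
opening: 0.0127
grasp_force: 88.3
torque [ 0.103 -0.307 -0.07 ]
```

```bash
P='import sys;from workcell import bot;o=bot.get_obs();print("torque",o["torque"].round(3))'
python3 -m crank '[{"gripper":0,"travel":[0,1,0],"twist":[0,0,0]},{"gripper":0,"travel":[0,0,0],"twist":[0,0,0]}]'; python3 -c "$P"
python3 -m crank '[{"gripper":0,"travel":[0,1,0],"twist":[0,0,0]},{"gripper":0,"travel":[0,0,0],"twist":[0,0,0]}]'; python3 -c "$P"
```

```text
time: 16.23
ee_pos: [0.5434, 0.0774, 0.045]
tcp_rot: [-179.9, -0.0, 108.9]
wrist_force: [-3.1, -0.9, 0.9]
opening: 0.0128
grasp_force: 88.4
torque [-0.237  0.55  -0.021]
time: 16.48
ee_pos: [0.5448, 0.078, 0.0452]
tcp_rot: [-180.0, -0.0, 108.9]
wrist_force: [-2.2, -1.0, 1.7]
opening: 0.0127
grasp_force: 88.4
torque [-0.223  0.679 -0.019]
```

The sign flipped, so the centre is about 1.7 mm back. I'll return to it and press on.

```bash
P='import sys;from workcell import bot;o=bot.get_obs();print("torque",o["torque"].round(3))'
python3 -m crank '[{"gripper":0,"travel":[0,-1.7,0],"twist":[0,0,0]},{"gripper":0,"travel":[0,0,0],"twist":[0,0,0]}]'; python3 -c "$P"
python3 -m crank '[{"gripper":0,"travel":[0,0,2],"twist":[0,0,0]},{"gripper":0,"travel":[0,0,0],"twist":[0,0,0]}]'; python3 -c "$P"
python3 -m crank '[{"gripper":0,"travel":[0,0,2],"twist":[0,0,0]},{"gripper":0,"travel":[0,0,0],"twist":[0,0,0]}]'; python3 -c "$P"
```

```text
time: 16.73
ee_pos: [0.5434, 0.0774, 0.0454]
tcp_rot: [180.0, -0.0, 108.9]
wrist_force: [-2.9, -1.4, 1.7]
opening: 0.0131
grasp_force: 88.4
torque [-0.221  0.548 -0.027]
time: 16.98
ee_pos: [0.5436, 0.0775, 0.0433]
tcp_rot: [180.0, 0.0, 108.9]
wrist_force: [-2.6, -1.5, 1.8]
opening: 0.0127
grasp_force: 88.4
torque [-0.203  0.494 -0.006]
time: 17.23
ee_pos: [0.5436, 0.0775, 0.0414]
tcp_rot: [180.0, 0.0, 108.9]
wrist_force: [-2.3, -0.5, 4.4]
opening: 0.0128
grasp_force: 88.5
torque [-0.095  0.448 -0.038]
```

```bash
P='import sys;from workcell import bot;o=bot.get_obs();print("torque",o["torque"].round(3))'
python3 -m crank '[{"gripper":0,"travel":[0,-0.6,1],"twist":[0,0,0]},{"gripper":0,"travel":[0,0,0],"twist":[0,0,0]}]'; python3 -c "$P"
python3 -m crank '[{"gripper":0,"travel":[0,0,1.5],"twist":[0,0,0]},{"gripper":0,"travel":[0,0,0],"twist":[0,0,0]}]'; python3 -c "$P"
python3 -m crank '[{"gripper":0,"travel":[0,0,1.5],"twist":[0,0,0]},{"gripper":0,"travel":[0,0,0],"twist":[0,0,0]}]'; python3 -c "$P"
```

```text
time: 17.48
ee_pos: [0.5434, 0.0774, 0.0407]
tcp_rot: [179.9, 0.0, 108.9]
wrist_force: [-0.3, -0.1, 4.6]
opening: 0.0125
grasp_force: 88.5
torque [ 0.045 -0.083 -0.018]
time: 17.73
ee_pos: [0.5433, 0.0774, 0.0391]
tcp_rot: [179.9, 0.0, 108.9]
wrist_force: [-0.4, 1.3, 5.0]
opening: 0.0126
grasp_force: 88.5
torque [-0.004  0.013 -0.017]
time: 17.98
ee_pos: [0.5434, 0.0774, 0.0378]
tcp_rot: [179.9, 0.0, 108.9]
wrist_force: [-1.3, -0.9, 6.4]
opening: 0.0129
grasp_force: 88.6
torque [ 0.005  0.08  -0.024]
```

Well centred now. I'll keep pressing.

```bash
R='[{"gripper":0,"travel":[0,0,1.5],"twist":[0,0,0]},{"gripper":0,"travel":[0,0,0],"twist":[0,0,0]}]'; echo
python3 -m crank '[{"gripper":0,"travel":[0,0,1.5],"twist":[0,0,0]},{"gripper":0,"travel":[0,0,0],"twist":[0,0,0]}]'|grep -E "pos|wrist"
python3 -m crank '[{"gripper":0,"travel":[0,0,1.5],"twist":[0,0,0]},{"gripper":0,"travel":[0,0,0],"twist":[0,0,0]}]'|grep -E "pos|wrist"
python3 -m crank '[{"gripper":0,"travel":[0,0,1.5],"twist":[0,0,0]},{"gripper":0,"travel":[0,0,0],"twist":[0,0,0]}]'|grep -E "pos|wrist"
```

```text
ee_pos: [0.5434, 0.0774, 0.0364]
wrist_force: [-0.7, -0.8, 7.1]
ee_pos: [0.5435, 0.0774, 0.035]
wrist_force: [-1.2, 1.0, 7.7]
ee_pos: [0.5436, 0.0774, 0.0336]
wrist_force: [-1.5, -0.3, 8.4]
```

```bash
python3 -m crank '[{"gripper":0,"travel":[0,-0.3,1.2],"twist":[0,0,0]},{"gripper":0,"travel":[0,0,0],"twist":[0,0,0]}]'|grep -E "pos|wrist"
python3 -m crank '[{"gripper":0,"travel":[0,0,1.2],"twist":[0,0,0]},{"gripper":0,"travel":[0,0,0],"twist":[0,0,0]}]'|grep -E "pos|wrist"
python3 -m crank '[{"gripper":0,"travel":[0,0,1.2],"twist":[0,0,0]},{"gripper":0,"travel":[0,0,0],"twist":[0,0,0]}]'|grep -E "pos|wrist"
```

```text
ee_pos: [0.5434, 0.0773, 0.0326]
wrist_force: [-0.9, 1.1, 10.0]
ee_pos: [0.5435, 0.0773, 0.0315]
wrist_force: [-0.8, -0.2, 9.7]
ee_pos: [0.5436, 0.0773, 0.0304]
wrist_force: [-0.8, -0.2, 9.7]
```

```bash
python3 -m crank '[{"gripper":0,"travel":[0,-0.2,1],"twist":[0,0,0]},{"gripper":0,"travel":[0,0,0],"twist":[0,0,0]}]'|grep -E "pos|wrist"
python3 -m crank '[{"gripper":0,"travel":[0,0,1],"twist":[0,0,0]},{"gripper":0,"travel":[0,0,0],"twist":[0,0,0]}]'|grep -E "pos|wrist"
python3 -c 'from workcell import bot;o=bot.get_obs();print("torque",o["torque"].round(3))'
```

```text
ee_pos: [0.5435, 0.0773, 0.0296]
wrist_force: [-0.6, -0.2, 11.2]
ee_pos: [0.5435, 0.0773, 0.0286]
wrist_force: [-0.6, 0.5, 11.8]
torque [0.122 0.152 0.044]
```

```bash
python3 -m crank '[{"gripper":0,"travel":[0,0,1],"twist":[0,0,0]},{"gripper":0,"travel":[0,0,0],"twist":[0,0,0]}]'|grep -E "pos|wrist"
python3 -m crank '[{"gripper":0,"travel":[0,0,1],"twist":[0,0,0]},{"gripper":0,"travel":[0,0,0],"twist":[0,0,0]}]'|grep -E "pos|wrist"
python3 -c 'from workcell import bot;o=bot.get_obs();print("torque",o["torque"].round(3))'
```

```text
ee_pos: [0.5436, 0.0773, 0.0276]
wrist_force: [0.0, 0.3, 8.6]
ee_pos: [0.5429, 0.0772, 0.0253]
wrist_force: [1.8, 1.0, 2.8]
torque [ 0.064 -0.493 -0.065]
```

It has snapped: force fell from 11.8 to 2.8 N. I'll press a little further to be sure it's fully home, easing the side force as I go.

```bash
python3 -m crank '[{"gripper":0,"travel":[0,0.4,1.5],"twist":[0,0,0]},{"gripper":0,"travel":[0,0,0],"twist":[0,0,0]}]'|grep -E "pos|wrist"
python3 -m crank '[{"gripper":0,"travel":[0,0,2],"twist":[0,0,0]},{"gripper":0,"travel":[0,0,0],"twist":[0,0,0]}]'|grep -E "pos|wrist"
python3 -m crank '[{"gripper":0,"travel":[0,0,2],"twist":[0,0,0]},{"gripper":0,"travel":[0,0,0],"twist":[0,0,0]}]'|grep -E "pos|wrist"
python3 -c 'from workcell import bot;o=bot.get_obs();print("torque",o["torque"].round(3))'
```

```text
ee_pos: [0.5429, 0.0772, 0.0237]
wrist_force: [0.7, -0.2, 4.7]
ee_pos: [0.5429, 0.0772, 0.0219]
wrist_force: [1.4, -0.1, 5.8]
ee_pos: [0.5429, 0.0772, 0.02]
wrist_force: [0.2, -0.5, 7.3]
torque [-0.139 -0.053 -0.086]
```

Stiffness is about 0.7 N/mm and consistent with home, with the cradle about 12 mm down. Now a slow pull up until the net pull is about 4 N, which is a wrist reading near -5.7 including the key's 1.8 N weight.

```bash
python3 -m crank '[{"gripper":0,"travel":[0,0,-3],"twist":[0,0,0]},{"gripper":0,"travel":[0,0,-3],"twist":[0,0,0]},{"gripper":0,"travel":[0,0,-3],"twist":[0,0,0]},{"gripper":0,"travel":[0,0,-3],"twist":[0,0,0]},{"gripper":0,"travel":[0,0,0],"twist":[0,0,0]}]'|grep -E "pos|wrist"
python3 -m crank '[{"gripper":0,"travel":[0,0,-2],"twist":[0,0,0]},{"gripper":0,"travel":[0,0,0],"twist":[0,0,0]}]'|grep -E "pos|wrist"
python3 -m crank '[{"gripper":0,"travel":[0,0,-1.5],"twist":[0,0,0]},{"gripper":0,"travel":[0,0,0],"twist":[0,0,0]}]'|grep -E "pos|wrist"
```

```text
ee_pos: [0.5427, 0.0772, 0.0316]
wrist_force: [3.4, -0.3, -1.3]
ee_pos: [0.5426, 0.0772, 0.0335]
wrist_force: [2.5, 0.8, -2.9]
ee_pos: [0.5426, 0.0772, 0.0351]
wrist_force: [2.2, -0.7, -3.6]
```

```bash
python3 -m crank '[{"gripper":0,"travel":[0,0.5,-1.5],"twist":[0,0,0]},{"gripper":0,"travel":[0,0,0],"twist":[0,0,0]}]'|grep -E "pos|wrist"
python3 -m crank '[{"gripper":0,"travel":[0,0.3,-1],"twist":[0,0,0]},{"gripper":0,"travel":[0,0,0],"twist":[0,0,0]},{"gripper":0,"travel":[0,0,0],"twist":[0,0,0]}]'|grep -E "pos|wrist"
```

```text
ee_pos: [0.5429, 0.0774, 0.0366]
wrist_force: [0.6, -0.5, -4.7]
ee_pos: [0.5432, 0.0774, 0.0375]
wrist_force: [-1.4, -0.2, -4.5]
```

```bash
python3 -m crank '[{"gripper":0,"travel":[0,-0.2,-1],"twist":[0,0,0]},{"gripper":0,"travel":[0,0,0],"twist":[0,0,0]},{"gripper":0,"travel":[0,0,0],"twist":[0,0,0]},{"gripper":0,"travel":[0,0,0],"twist":[0,0,0]}]'|grep -E "pos|wrist"
python3 -c 'from workcell import bot;o=bot.get_obs();print("torque",o["torque"].round(3))'
```

```text
ee_pos: [0.5433, 0.0775, 0.0387]
wrist_force: [-1.6, -0.7, -5.8]
torque [ 0.076  0.408 -0.023]
```

The clips hold at a 4 N net pull. I'll relax to neutral, open slowly, and withdraw.

```bash
python3 -m crank '[{"gripper":0,"travel":[0,-0.3,-0],"twist":[0,0,0]},{"gripper":0,"travel":[0,0,3],"twist":[0,0,0]},{"gripper":0,"travel":[0,0,3.5],"twist":[0,0,0]},{"gripper":0,"travel":[0,0,0],"twist":[0,0,0]},{"gripper":0,"travel":[0,0,0],"twist":[0,0,0]}]'|grep -E "pos|wrist"
python3 -m crank '[{"gripper":40,"travel":[0,0,0],"twist":[0,0,0]},{"gripper":40,"travel":[0,0,0],"twist":[0,0,0]},{"gripper":40,"travel":[0,0,0],"twist":[0,0,0]},{"gripper":40,"travel":[0,0,0],"twist":[0,0,0]},{"gripper":40,"travel":[0,0,0],"twist":[0,0,0]}]' 20
python3 -m crank '[{"gripper":40,"travel":[0,0,-10],"twist":[0,0,0]},{"gripper":40,"travel":[0,0,-15],"twist":[0,0,0]},{"gripper":40,"travel":[0,0,0],"twist":[0,0,0]}]'
```

```text
ee_pos: [0.5433, 0.0773, 0.0326]
wrist_force: [-1.6, -0.9, -2.4]
time: 24.72
ee_pos: [0.5432, 0.0773, 0.0323]
tcp_rot: [180.0, 0.0, 108.9]
wrist_force: [-0.7, -0.2, 0.1]
opening: 0.0397
grasp_force: 0.0
time: 25.1
ee_pos: [0.5442, 0.0775, 0.0594]
tcp_rot: [179.8, 0.0, 108.9]
wrist_force: [0.3, -0.1, 0.1]
opening: 0.0404
grasp_force: 0.0
```

```bash
python3 -m crank '[{"gripper":40,"travel":[0,0,-40],"twist":[0,0,0]},{"gripper":40,"travel":[0,0,-50],"twist":[0,0,0]},{"gripper":40,"travel":[0,0,-50],"twist":[0,0,0]},{"gripper":40,"travel":[-50,0,0],"twist":[0,0,0]},{"gripper":40,"travel":[-50,0,0],"twist":[0,0,0]},{"gripper":40,"travel":[-50,0,0],"twist":[0,0,0]},{"gripper":40,"travel":[-50,0,0],"twist":[0,0,0]},{"gripper":40,"travel":[-50,0,0],"twist":[0,0,0]},{"gripper":40,"travel":[0,0,0],"twist":[0,0,0]},{"gripper":40,"travel":[0,0,0],"twist":[0,0,0]}]'
python3 - <<'E'
from workcell import bot
import cv2,numpy as np
a=bot.camera("top")[:,:,::-1]; b=bot.camera("scene")[:,:,::-1]
A=cv2.resize(a[115:175,225:290],(400,369),interpolation=cv2.INTER_CUBIC);B=cv2.resize(b[200:260,190:255],(400,369),interpolation=cv2.INTER_CUBIC)
cv2.imwrite("pics/e1.png",np.hstack([A,B]))
E
```

```text
time: 26.35
ee_pos: [0.624, -0.1591, 0.197]
tcp_rot: [-180.0, -0.0, 108.9]
wrist_force: [0.6, 0.8, 0.3]
opening: 0.0398
grasp_force: 0.0
```

View pics/e1.png

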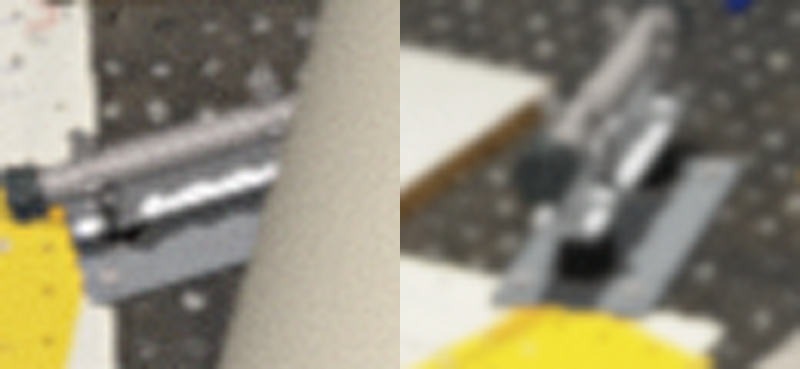

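The key is in both clips: its hex end is at crop (22,193) in the top view and (547,170) in the scene view, and it lies level. I'll check its position along the holder numerically before handing in.

Run:
```python
from h import *
a=np.radians(108.9); d=np.array([np.cos(a),np.sin(a),0]); S=np.array([.5425,.0785,.07])
for n,x0,y0 in(("top",225,115),("scene",190,200)): print(n,((pix(n,[S+d*t for t in(.06,.0675,.075)])+.5-[x0,y0])*6.154).round())
```

```text
top [[ 45. 182.]
 [ 27. 187.]
 [  9. 192.]]
scene [[154. 152.]
 [147. 161.]
 [139. 170.]]
```

```bash
python3 -c "
from workcell import bot;print(bot.job_done())"
```

```text
the job is handed in; nothing more can be done
None
```

The hex key is pressed home in both spring clips, held under a net pull of about 4 N, and has been released with the hand clear; I didn't go near the tape measure or nail box, and handed in at about 26 s of the 64 s.

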